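Refit the hob knob and hold it pressed in

TASK

The control knob has come off the white table-top hob. Swing the red-tipped hasp up off the bare spindle and right over to its far side, then fit the black knob onto the D-shaped spindle, its white pointer line towards the dark dot on the deck, and push it fully home. Press knob and spindle all the way in against the spring and finish while still holding them pressed in with the fingers on the knob, not letting go; leave the other things on the worktop alone.

Things in the scene. Friction and masses are not known exactly. Their poses are not given: they have to be found in the camera images.
- hob: White table-top hob, fixed, 200 (x) x 240 (y) x 45 mm; origin under its centre, z up; deck 45 mm above the origin. Burner and pan ring (up to 66 mm above the worktop) on its +x half. Spindle near the front (-x) edge, axis at x = -65, y = -10 mm. A dark 7 mm dot lies on the deck 27 mm from the spindle's axis towards the hob's +x.
- hasp (a joint): Hinge of the hasp, rad: 0 = closed (level over the spindle), growing as its red end lifts and swings over to the hob's +y side, stop at 2.9. Almost free: it falls shut below about 1.5 and falls open by itself beyond about 1.7.
- hasp_hinge (a point): On the hasp's hinge axis, 45 mm to the hob's +y side of the spindle, 31 mm above the deck; the axis runs along the hob's x. Closed, the hasp is a steel strap 22 wide (x), 4 thick, 60 mm long from the hinge towards -y, 4 mm above the spindle's tip, then a red tongue. Two lugs, 35 mm tall, flank the strap at the hinge.
- hasp_tongue (a point): Grip point in the middle of the red tongue, 78 mm from the hinge axis. The tongue is 8 mm wide (hob x), 10 mm thick and reaches from 58 to 92 mm from the hinge; closed, its centre is 31 mm above the deck with free space under it. Pinch it across its width.
- spindle_seat (a point): Where the knob's origin lies when fully home; moves with the spindle: on its axis, 7 mm above the deck when out; axes as the hob's. The brass spindle is an upright D-shaft, 10 mm diameter, chamfered tip 25 mm above the deck, 18 mm above this point; its flat faces +x (to the dot), 2 mm from the axis. It does not turn.
- spindle (a joint): How far the spindle is pressed down, m: 0 = out, 0.005 = all the way in. Spring: 3 N to start, 9 N at the stop.
- knob: Loose black cooker knob, upright on the worktop, ~60 g; origin at the centre of its underside, z up. Skirt 40 mm diameter to z 20 mm; on it a grip bar 36 (x) x 12 (y) mm, z 20 to 38 mm, white pointer line on its +x half. D bore from below, 12 mm diameter, 18 deep, flat on +x under the pointer, 3 mm from the axis: 1 mm play all round; goes on when its x is within 0.2 rad of the spindle's.
- salt_mill: Bystander: glass shaker with grey cap, white filling, 44 x 44 x 90 mm; origin under its centre.
- pepper_mill: Bystander: glass shaker with grey cap, grey filling, 44 x 44 x 90 mm; origin under its centre.
- mug: Bystander: white mug with blue spots, 92 x 127 x 93 mm; origin under its centre.
- milk_jug: Bystander: white milk jug, 67 x 101 x 87 mm; origin under its centre.
- teaspoon: Bystander: metal teaspoon lying on the worktop, 29 x 132 x 10 mm; origin under its centre.
- jar_oats: Bystander: glass jar with green lid, 83 x 83 x 152 mm; origin under its centre.
There are look-alikes about, which are no part of the job. Of the things that look like the knob, take the one that is nearest to the robot's base at the start.

How it is judged (in metres and radians):
On the way, in this order (a step that is already met when the one before it is completed fails the run):
1. the hasp is swung right over, off the spindle (value of joint hasp above 1.9 rad), for 0.2 s.
2. the knob is fully home on the spindle (distance between knob and spindle_seat below 0.004 m and angle between the x axis of knob and the x axis of spindle_seat, either way round below 0.3 rad and angle between knob's own z axis and vertical below 0.12 rad), for 0.2 s.
At the end, for the whole second after the job is handed in: Hasp over 1.9 rad open; knob's origin within 4 mm of its home point on the spindle, its x within 0.3 rad of the spindle's x, within 0.12 rad of upright; spindle pressed in more than 3 of its 5 mm and fingers bearing on the knob with over 2 N, held through the last second (all of step 2 and value of joint hasp above 1.9 rad and value of joint spindle above 0.003 m and contact force between the fingers and knob above 2 N); the arm keeps its last pose, push and grip.
It fails at once if a bystander is moved by more than 30 mm (distance of any of salt_mill, pepper_mill, mug, milk_jug, teaspoon, jar_oats from where it was at the start of the episode above 0.03 m).
It also fails if it takes over 58 s, if anything falls off the work surface, if the arm or the gripper's body presses on something with over 40 N, if the wrist force passes 120 N, or if a joint passes its speed limit or range.

ROBOT

A 6-joint arm with a two-finger parallel gripper is mounted at the origin on a cart in front of the work surface, level with it; the furniture and walls round the work are solid. World frame = base frame: x ahead of the robot, y to its left, z up, the work surface at z = 0. Lengths are in mm, angles in degrees, forces in N, time in s.
With the tool pointing down it reaches from about 350 to 850 mm from the base axis. Payload 8.1 kg.
Tool frame: the origin (TCP) lies midway between the tips of the shut fingers; the grasp point (between the pads) lies 19 mm behind it; z points along the fingers, y is the line along which they close (so a half turn about z gives the same grasp; the last joint's range is limited). The gripper opens to 85 mm and grips with 20 to 120 N. Pads are 22 mm wide; open, the fingers measure 114 mm over their backs; the gripper's body (76 mm by 85 mm) begins 54 mm behind the grasp point. The pads swing forward as they close: fully open they stand 13 mm farther back than shut.
Start: joints at [-68.892, 7.471, 85.268, -0, 87.261, -4.893], TCP at [263.05, -539.268, 231.292] pointing down, gripper open.
Joint ranges: [-169.43, 169.43], [-51.17, 129.36], [1.28, 143.12], [-76.62, 256.62], [0, 156.53], [-152.29, 152.29]. Speed limits (degrees/s): [136.94, 136.94, 159.86, 180, 180, 180].

INTERFACE

Orientations are given as [roll, pitch, yaw] about the fixed x, y, z axes, in that order (R = Rz(yaw) Ry(pitch) Rx(roll)).
In Python, from bench import sense, snapshot, camera_params, hand_in, masks_of, pinpoint gives the robot as it stands.
- The arm moves only by the tool step_arm, never from a script. Its argument "targets" is a list of rows, each an object with "angular": the turn, a rotation vector about the tool's x, y, z scaled (see below), a list of three; "dp": the shift along the tool's x, y, z scaled (see below), a list of three; "fingers": the closure, from 0 (fully open) to 1 (shut). A call has exactly 8 rows; each row is the pose to reach, as a shift and turn from the pose commanded when the call began, along the tool's axes at that moment, turning the shorter way round; what a row does not reach only later rows make up. The controller multiplies each number of a shift by 0.2 m and each number of a turn by 180 degrees. A row lasts 1/8 s, in which the tool goes at most 62.5 mm and 10.7 degrees, less where a joint would pass 70% of its speed; a pose out of reach is approached as far as the arm can. A call with a number of a shift or a turn outside -1 to 1 is refused whole. A call with a gripper value outside its range is refused whole. The fingers move at their own pace and stop on an object; "newtons" is the grip in N (left out, the last holds). Time passes only in rows, so rows that repeat a pose let the fingers close, or fill a call up. It gives the time, the measured TCP pose, the force, the opening and the grip force at its end, in the units of the state.
- sense(): the state, without advancing time (a new reading comes with each control period).
- snapshot(name): name is "scene" or "top" or "wrist"; returns the picture (384x512x3 uint8, blue, green, red); there is no depth.
- camera_params(name): a dict with "vfov" (degrees; the focal length in pixels is half the picture's height over the tangent of half this angle, whatever the lens; pixels are square), "cx", "cy" (the principal point, pixels), "R" (3x3) and "t" (3): a world point X has camera coordinates R X + t. Camera axes: x right, y down, z forward; pixel columns grow to the right and rows downward; lengths in mm; the calibration is good to about 2 mm. A picture is of the moment at which its call begins: read the wrist's pose just before it. camera_params takes no time and is no camera call; for the wrist camera it gives the pose at the moment of the call.
- hand_in(): hands the job in; it is judged then, once.
Trained networks look in the newest picture that a camera, given by its name, has taken for a name from the list of things; names that differ only in an ending like _2 or _b are one class to them, and where a whole thing is asked for, a point or a joint stands for the part that bears it (a point fixed in the world has none). Each returns a list of dicts, best first, with "conf" (0 to 1); they miss things now and then, are a little off and sometimes report something else, mostly with a low value. They report only what shows in the picture. A call takes as long as a camera call. They do not tell look-alikes from the thing itself.
- masks_of(camera, label): "pixels" (384x512 bool, what is visible of it) and "at" ([column, row] in pixels, amid what is visible of it).
- pinpoint(camera, label): "at" ([column, row] in pixels: a listed point, or the origin of a listed thing).
The state is a dict: "time": time; "joint_pos": joint angles; "qd": joint speeds; "joint_efforts": joint torques, N m; "tool_pos": TCP position; "tcp_rot": TCP orientation; "ft_force": force on the tool from outside, world axes, zero at the start; "wrist_torque": the same for the moment, N m; "finger_gap": finger opening in mm; "grip_force": force on a finger pad.
Only numpy, scipy, OpenCV 4.12 (cv2) and the standard library are available. Lean on these libraries where they do the work, as an engineer would, in place of code of your own. Each camera call takes 0.05 s, during which the arm holds its last target. There are 200 camera calls.

## Working session

There is one attempt and no reset: what is moved stays moved. The work goes in short steps, Python scripts to look and compute and a tool call to move; the robot and the scene stay as the last step left them, time stands still between calls to the robot, and variables do not carry over. Pictures are saved under pics/ and viewed, at most 10 in all, crops included, and the job is handed in when it is done.

Besides the shell and the picture viewer there is one more tool, called after "Request:" as name(argument=value, ...) on one line, values as JSON. step_arm: Moves the arm, as the interface text tells. Its arguments: {"type":"object","properties":{"targets":{"type":"array","items":{"type":"object","properties":{"angular":{"type":"array","items":{"type":"number","minimum":-1,"maximum":1}},"dp":{"type":"array","items":{"type":"number","minimum":-1,"maximum":1}},"fingers":{"type":"number"}}}},"newtons":{"type":"number"}},"required":["targets"]}

```bash
ls; mkdir -p pics; python3 - <<'E'
from bench import *
import cv2,numpy as np
print(sense())
a=snapshot("scene");b=snapshot("top")
cv2.imwrite("pics/a.png",np.vstack([a,b])[:, :] if 0 else cv2.resize(np.hstack([a,b]),(800,300)))
cv2.imwrite("pics/scene.png",a);cv2.imwrite("pics/top.png",b)
for c in("scene","top"):
  p=camera_params(c);print(c,p["vfov"],p["cx"],p["cy"],np.round(-np.array(p["R"]).T@np.array(p["t"])))
  for l in("knob","hob","hasp_tongue","hasp_hinge","spindle_seat","salt_mill","pepper_mill","mug","milk_jug","teaspoon","jar_oats"):
    print(c,l,[(np.round(d["at"]).tolist(),round(d["conf"],2)) for d in pinpoint(c,l)])
E
```

```text
pics
{'time': 0.0, 'joint_pos': array([-6.88917348e+01,  7.51607824e+00,  8.53311816e+01,  1.05152389e-03,
        8.72604441e+01, -4.89116709e+00]), 'qd': array([-0.0285573 , -0.03104753, -0.07100949,  0.04104421,  0.07765776,
        0.03624159]), 'joint_efforts': array([ 2.33198756e-03, -5.69398856e+01, -5.00548875e+01,  1.21062055e-05,
        1.49312324e-02, -2.32357860e-05]), 'tool_pos': array([ 262.85966573, -538.73536324,  230.2160795 ]), 'tcp_rot': array([-1.79892778e+02, -1.02295930e-02,  2.59993715e+01]), 'ft_force': array([-0.51334024, -0.73380405,  0.28427707]), 'wrist_torque': array([-0.02382232, -0.00990664, -0.02000547]), 'grip_force': 0.0, 'finger_gap': 85.48052288101442}
scene 49.83986914127026 253.51692438486535 189.7966720098709 [  484. -1020.   608.]
scene knob [([230.0, 224.0], 0.66), ([217.0, 188.0], 0.64), ([230.0, 210.0], 0.63), ([205.0, 204.0], 0.62)]
scene hob [([227.0, 271.0], 0.7)]
scene hasp_tongue []
scene hasp_hinge [([201.0, 238.0], 0.66), ([257.0, 164.0], 0.32)]
scene spindle_seat []
scene salt_mill [([259.0, 197.0], 0.51)]
scene pepper_mill [([264.0, 215.0], 0.89)]
scene mug [([259.0, 160.0], 0.55)]
scene milk_jug [([310.0, 241.0], 0.66)]
scene teaspoon [([208.0, 178.0], 0.46)]
scene jar_oats [([261.0, 187.0], 0.85)]
top 43.822061638769256 261.04173305228545 191.80615176984657 [ 340.   48. 1554.]
top knob [([291.0, 216.0], 0.6), ([257.0, 243.0], 0.55), ([263.0, 221.0], 0.53), ([219.0, 231.0], 0.44)]
top hob [([354.0, 225.0], 0.92), ([212.0, 192.0], 0.16)]
top hasp_tongue [([373.0, 241.0], 0.55), ([159.0, 185.0], 0.49)]
top hasp_hinge [([346.0, 243.0], 0.57)]
top spindle_seat [([348.0, 246.0], 0.39)]
top salt_mill [([155.0, 190.0], 0.55), ([238.0, 194.0], 0.54)]
top pepper_mill [([272.0, 190.0], 0.69)]
top mug [([160.0, 187.0], 0.73)]
top milk_jug []
top teaspoon [([200.0, 238.0], 0.49)]
top jar_oats [([212.0, 192.0], 0.79), ([199.0, 238.0], 0.54), ([375.0, 241.0], 0.53)]
```

```bash
cat > h.py <<'E'
from bench import *
import cv2,numpy as np
from scipy.spatial.transform import Rotation as Ro
def ray(p,uv):
  f=192/np.tan(np.radians(p["vfov"]/2)); R=np.array(p["R"]);t=np.array(p["t"])
  d=R.T@np.array([(uv[0]-p["cx"])/f,(uv[1]-p["cy"])/f,1]); return -R.T@t,d/np.linalg.norm(d)
def onz(p,uv,z):
  o,d=ray(p,uv); return o+d*(z-o[2])/d[2]
def tri(rs):
  A=sum(np.eye(3)-np.outer(d,d) for o,d in rs); b=sum((np.eye(3)-np.outer(d,d))@o for o,d in rs)
  X=np.linalg.solve(A,b); return X,[np.linalg.norm(np.cross(X-o,d)) for o,d in rs]
def proj(p,X):
  f=192/np.tan(np.radians(p["vfov"]/2)); c=np.array(p["R"])@X+np.array(p["t"]); return f*c[0]/c[2]+p["cx"],f*c[1]/c[2]+p["cy"]
E
python3 - <<'E'
from h import *
a=cv2.imread("pics/scene.png");b=cv2.imread("pics/top.png")
A=cv2.resize(a[130:330,150:350],(600,600),interpolation=cv2.INTER_CUBIC)
B=cv2.resize(b[130:310,140:410],(800,533),interpolation=cv2.INTER_CUBIC)
cv2.imwrite("pics/A.png",A);cv2.imwrite("pics/B.png",B)
p=camera_params("scene");q=camera_params("top")
for uv in((230,224),(217,188),(230,210),(205,204)):print("s",uv,onz(p,uv,0).round())
for uv in((291,216),(257,243),(263,221),(219,231)):print("t",uv,onz(q,uv,0).round())
print("hob",onz(p,(227,271),0).round(),onz(q,(354,225),0).round())
E
```

```text
s (230, 224) [510. -22.   0.]
s (217, 188) [474. 207.   0.]
s (230, 210) [513.  58.   0.]
s (205, 204) [437.  98.   0.]
t (291, 216) [526. -24.   0.]
t (257, 243) [440.  88.   0.]
t (263, 221) [511.  68.   0.]
t (219, 231) [480. 212.   0.]
hob [ 497. -234.    0.] [ 494. -228.    0.]
```

View pics/A.png

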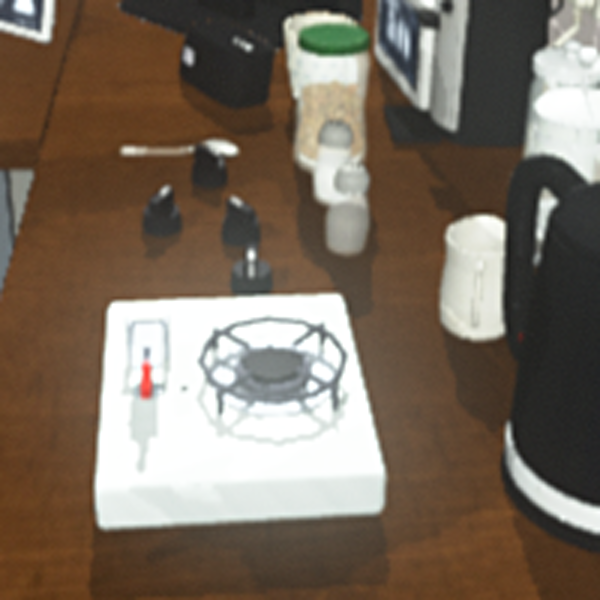

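View pics/B.png

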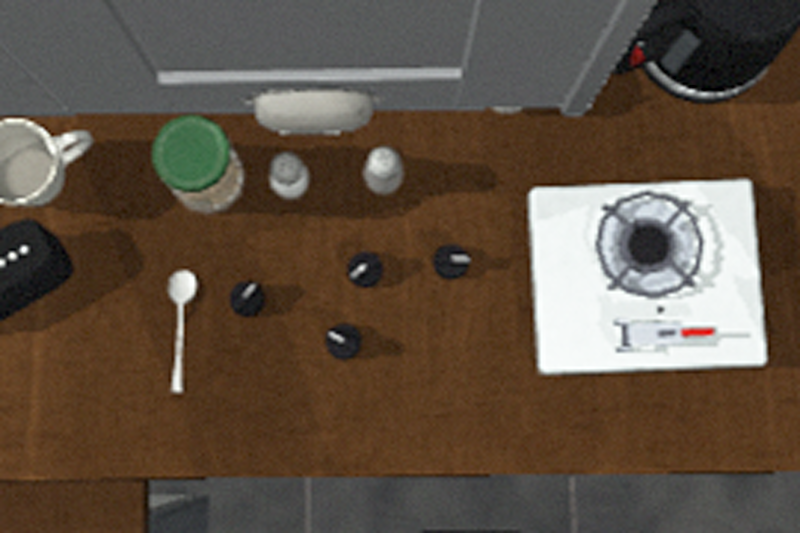

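Knob candidates (top px / scene px): (257,243)/(205,204) at about (438,92), (263,221)/(230,210), (291,216)/(230,224), (219,231)/(217,188). The first is nearest the base (about 448 mm against 515 mm or more), so I choose it. The hob is at scene (227,271), with the red tongue at scene (199,257) and top (375,241).

```bash
python3 - <<'E'
from h import *
p=camera_params("scene");q=camera_params("top")
print("tongue",tri([ray(p,(198.7,256.7)),ray(q,(375.6,241.7))]))
print("hob c",onz(q,(354,225),0),"hob corners", [onz(q,(140+x/2.963,130+y/2.963),45).round() for x,y in((528,190),(540,372),(767,362),(750,180))])
b=cv2.imread("pics/top.png")
w=camera_params("wrist");s=sense()
c=-np.array(w["R"]).T@np.array(w["t"]); T=Ro.from_euler("xyz",s["tcp_rot"],degrees=True).as_matrix()
print("cam in tool",T.T@(c-s["tool_pos"]),"\n",(np.array(w["R"])@T).round(3),w["vfov"],w["cx"],w["cy"],s["time"])
cv2.imwrite("pics/k.png",cv2.resize(b[228:260,240:280],(800,640)[:2] if 0 else (750,600),interpolation=cv2.INTER_CUBIC))
E
```

```text
tongue (array([ 435.02371563, -278.58551243,   75.21475118]), [np.float64(0.415849996288965), np.float64(0.41584999628879793)])
hob c [ 494.36580808 -228.03979385    0.        ] hob corners [array([ 590., -110.,   45.]), array([ 395., -117.,   45.]), array([ 403., -356.,   45.]), array([ 598., -349.,   45.])]
cam in tool [  80.90507122    0.20316795 -143.88224699] 
 [[-0.     1.     0.   ]
 [-0.949 -0.    -0.315]
 [-0.315 -0.     0.949]] 63.41334499663809 251.99997888459384 189.16300600796518 1.2
```

View pics/k.png

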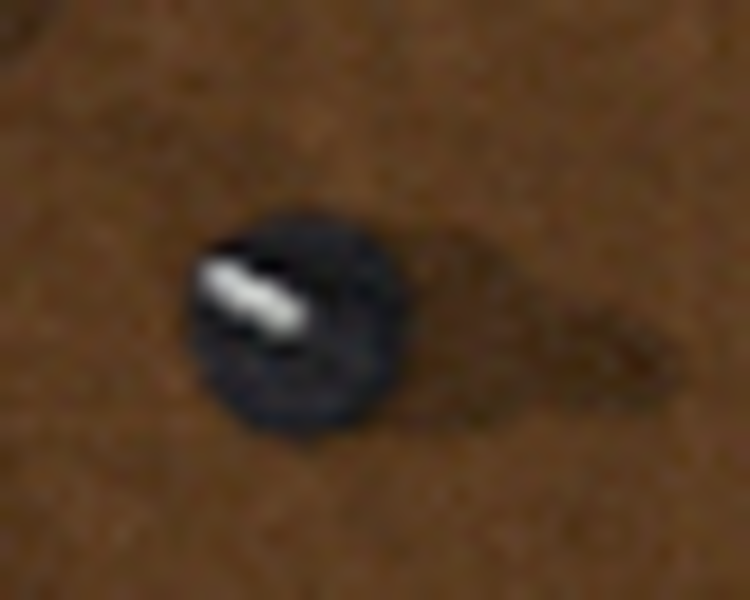

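The crop shows the chosen knob upright with its pointer towards upper left, so knob yaw is about 62°. Now I move to look closely at the hasp.

Request:
step_arm(targets=[{"dp": [0.1,-0.06,0.03],"angular": [0,0,-0.05],"fingers": 0.6},{"dp": [0.22,-0.13,0.06],"angular": [0,0,-0.105],"fingers": 0.6},{"dp": [0.36,-0.2,0.1],"angular": [0,0,-0.16],"fingers": 0.6},{"dp": [0.5,-0.29,0.13],"angular": [0,0,-0.215],"fingers": 0.6},{"dp": [0.64,-0.37,0.16],"angular": [0,0,-0.27],"fingers": 0.6},{"dp": [0.78,-0.46,0.2],"angular": [0,0,-0.325],"fingers": 0.6},{"dp": [0.9,-0.53,0.25],"angular": [0,0,-0.3667],"fingers": 0.6},{"dp": [1.0,-0.6,0.3],"angular": [0,0,-0.3667],"fingers": 0.6}], newtons=20)

```text
time: 2.2
tool_pos: [390.9, -342.8, 171.2]
tcp_rot: [180.0, 0.0, 92.2]
ft_force: [-0.0, -0.2, 0.0]
finger_gap: 34.2
grip_force: 0.0
```

```bash
cat >> h.py <<'E'
import pickle,os
def look(tag,labels,cam="wrist"):
  p=camera_params(cam);im=snapshot(cam);cv2.imwrite(f"pics/{tag}.png",im)
  D={}
  for l in labels:
    r=pinpoint(cam,l); D[l]=r; print(tag,l,[(np.round(d["at"],1).tolist(),round(d["conf"],2)) for d in r])
  pickle.dump((p,D),open(f"pics/{tag}.pkl","wb")); return p,im,D
E
python3 - <<'E'
from h import *
look("w1",["hasp_tongue","spindle_seat","hasp_hinge"])
E
```

```text
w1 hasp_tongue [([316.2, 116.3], 0.94)]
w1 spindle_seat []
w1 hasp_hinge []
```

Request:
step_arm(targets=[{"dp": [0.06,0.03,0],"fingers": 0.6},{"dp": [0.16,0.1,0],"fingers": 0.6},{"dp": [0.28,0.17,0],"fingers": 0.6},{"dp": [0.35,0.21,0],"fingers": 0.6},{"dp": [0.38,0.23,0],"fingers": 0.6},{"dp": [0.38,0.23,0],"fingers": 0.6},{"dp": [0.38,0.23,0],"fingers": 0.6},{"dp": [0.38,0.23,0],"fingers": 0.6}])

```text
validation failed for argument at $.ta...
```

```bash
python3 - <<'E'
from h import *
p,im,D=look("w2",["hasp_tongue","spindle_seat","hasp_hinge"])
p1,D1=pickle.load(open("pics/w1.pkl","rb"))
for l in D:
  if D[l] and D1[l]: print(l,tri([ray(p,D[l][0]["at"]),ray(p1,D1[l][0]["at"])]))
print(sense()["tool_pos"],sense()["tcp_rot"])
cv2.imwrite("pics/w12.png",np.hstack([cv2.imread("pics/w1.png"),im])[:, :] if 0 else cv2.resize(np.hstack([cv2.imread("pics/w1.png"),im]),(800,300)))
E
```

```text
w2 hasp_tongue [([319.0, 117.4], 0.58)]
w2 spindle_seat []
w2 hasp_hinge []
hasp_tongue (array([ 388.2113287 , -262.80120143,  312.44243232]), [np.float64(0.4648229996801359), np.float64(0.46482299968026575)])
[ 390.01910875 -344.68705501  171.86807661] [1.79972547e+02 4.94768556e-02 9.19486507e+01]
```

View pics/w12.png

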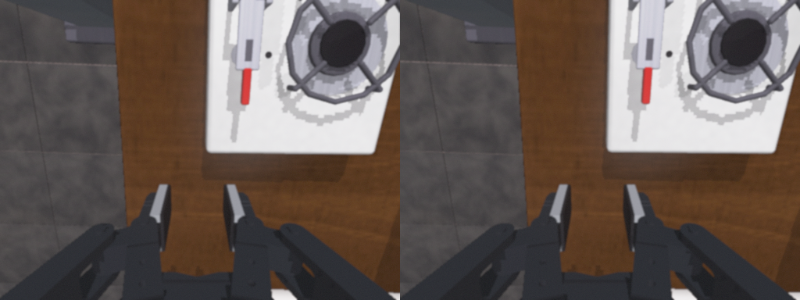

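The wrist picture (half-scale) shows the red tongue at (245,87), the slotted strap above it, the dark dot at (268,55), and the pan ring to the right. The move was refused, so I resend it with the turn included.

Request:
step_arm(targets=[{"dp": [0.06,0.03,0],"angular": [0,0,0],"fingers": 0.6},{"dp": [0.16,0.1,0],"angular": [0,0,0],"fingers": 0.6},{"dp": [0.28,0.17,0],"angular": [0,0,0],"fingers": 0.6},{"dp": [0.35,0.21,0],"angular": [0,0,0],"fingers": 0.6},{"dp": [0.38,0.23,0],"angular": [0,0,0],"fingers": 0.6},{"dp": [0.38,0.23,0],"angular": [0,0,0],"fingers": 0.6},{"dp": [0.38,0.23,0],"angular": [0,0,0],"fingers": 0.6},{"dp": [0.38,0.23,0],"angular": [0,0,0],"fingers": 0.6}], newtons=20)

```text
time: 3.6
tool_pos: [433.2, -266.7, 171.3]
tcp_rot: [-180.0, 0.0, 92.0]
ft_force: [-0.3, 0.3, -0.1]
finger_gap: 34.6
grip_force: 0.0
```

```bash
python3 - <<'E'
from h import *
p,im,D=look("w3",["hasp_tongue","spindle_seat","hasp_hinge","hob"])
p1,D1=pickle.load(open("pics/w1.pkl","rb"))
l="hasp_tongue"
if D[l]: print(l,tri([ray(p,D[l][0]["at"]),ray(p1,D1[l][0]["at"])]))
def red(im):
  h=cv2.cvtColor(im,cv2.COLOR_BGR2HSV); m=((h[...,0]<8)|(h[...,0]>172))&(h[...,1]>150)&(h[...,2]>100)
  n,_,st,c=cv2.connectedComponentsWithStats(m.astype(np.uint8)); i=1+st[1:,4].argmax(); return c[i],st[i]
r1,r3=red(cv2.imread("pics/w1.png")),red(im);print(r1,r3,tri([ray(p1,r1[0]),ray(p,r3[0])]))
if D["hasp_hinge"]: print("hinge z76",onz(p,D["hasp_hinge"][0]["at"],76))
print(sense()["tool_pos"],sense()["tcp_rot"],sense()["time"])
# dark dot
g=im.max(2); m=(g<90).astype(np.uint8); n,_,st,c=cv2.connectedComponentsWithStats(m)
for i in range(1,n):
  if 15<st[i,4]<250: print("dark",c[i].round(1),st[i].tolist(),onz(p,c[i],45).round(1))
E
```

```text
w3 hasp_tongue [([255.8, 207.6], 0.85)]
w3 spindle_seat []
w3 hasp_hinge [([254.5, 110.3], 0.68)]
w3 hob [([316.9, 141.3], 0.78)]
hasp_tongue (array([ 437.0086826 , -282.06118894,   74.46306353]), [np.float64(0.18409024613016414), np.float64(0.18409024613002406)])
(array([314.7084399 , 109.62659847]), array([310,  88,  11,  45, 391], dtype=int32)) (array([253.43820225, 204.85018727]), array([250, 187,   8,  37, 267], dtype=int32)) (array([ 434.50245096, -277.01732397,   80.72974383]), [np.float64(0.21715816193176565), np.float64(0.2171581619316855)])
hinge z76 [ 432.8738576  -203.22750102   76.        ]
[ 433.40882389 -266.36699604  171.29201592] [-1.79999483e+02 -1.77223249e-04  9.19840976e+01] 3.85
dark [146.7   9. ] [142, 0, 10, 19, 98] [ 347.6 -132.7   45. ]
dark [196.2   6.1] [190, 0, 13, 12, 91] [ 385.7 -129.5   45. ]
dark [115.6  72.3] [114, 67, 4, 11, 24] [ 319.  -179.3   45. ]
dark [405.2  94.6] [378, 85, 45, 23, 114] [ 557.9 -188.5   45. ]
dark [431.2 126.2] [423, 110, 13, 44, 98] [ 585.1 -213.5   45. ]
dark [205.9 124.2] [200, 119, 11, 13, 50] [ 392.  -218.4   45. ]
dark [
[... 189 characters left out ...]
 [175.2 234.2] [169, 230, 14, 8, 43] [ 361.1 -323.8   45. ]
dark [451.8 238.8] [438, 233, 27, 11, 168] [ 628.2 -319.6   45. ]
dark [472.8 238.2] [470, 237, 7, 4, 20] [ 648.3 -318.2   45. ]
dark [435.8 252.5] [420, 246, 42, 15, 227] [ 616.1 -335.    45. ]
dark [171.8 259. ] [169, 256, 6, 7, 16] [ 356.6 -351.2   45. ]
dark [148.7 266.4] [139, 264, 22, 7, 62] [ 333.1 -360.5   45. ]
dark [458.3 269.6] [455, 268, 7, 5, 18] [ 642.8 -353.4   45. ]
dark [160.5 273.9] [151, 271, 21, 7, 54] [ 344.4 -368.7   45. ]
dark [228.6 294.6] [222, 290, 14, 10, 60] [ 413.2 -391.1   45. ]
dark [241.2 319.1] [239, 317, 6, 5, 17] [ 427.  -421.5   45. ]
dark [254.9 320.8] [249, 318, 13, 6, 29] [ 441.6 -423.3   45. ]
```

View pics/w3.png

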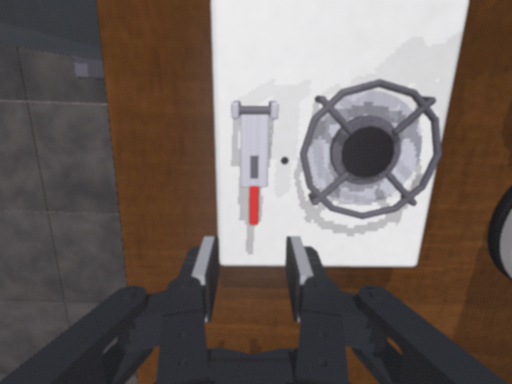

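The picture shows the hinge at (255,108), the strap, the red tongue centred at (254,205), and the dot at (284,160). The tongue is at about (434.5,-278,76) and the spindle at about (433.5,-247). I'll descend and pinch the tongue near r = 80.

Request:
step_arm(targets=[{"dp": [-0.04,0.004,0.05],"angular": [0,0,0],"fingers": 0.6},{"dp": [-0.07,0.004,0.17],"angular": [0,0,0],"fingers": 0.6},{"dp": [-0.0725,0.004,0.32],"angular": [0,0,0],"fingers": 0.6},{"dp": [-0.0725,0.004,0.46],"angular": [0,0,0],"fingers": 0.6},{"dp": [-0.0725,0.004,0.53],"angular": [0,0,0],"fingers": 0.6},{"dp": [-0.0725,0.004,0.535],"angular": [0,0,0],"fingers": 0.8},{"dp": [-0.0725,0.004,0.535],"angular": [0,0,0],"fingers": 1},{"dp": [-0.0725,0.004,0.535],"angular": [0,0,0],"fingers": 1}], newtons=20)

```text
time: 4.85
tool_pos: [435.1, -280.9, 65.1]
tcp_rot: [180.0, 0.0, 92.0]
ft_force: [-1.8, 1.2, -1.5]
finger_gap: 7.3
grip_force: 23.5
```

```bash
python3 - <<'E'
from h import *
s=sense();print(s["time"],s["tool_pos"],s["finger_gap"],s["grip_force"],s["ft_force"])
# arc plan: hinge (y0,z0)=(-201.5,76); grip radius from tcp pos
y=-s["tool_pos"][1]*-1; y0=-201.5; r=abs(s["tool_pos"][1]-y0); print("r",r)
for th in range(0,131,10):
  t=np.radians(th); print(th, round((r-r*np.cos(t))/200,3), round(-r*np.sin(t)/200,3))
E
```

```text
4.85 [ 435.09048876 -280.89365935   65.11423491] 7.324720831893513 23.515090942382812 [-1.8080564   1.16600513 -1.48369044]
r 79.39365935105042
0 0.0 -0.0
10 0.006 -0.069
20 0.024 -0.136
30 0.053 -0.198
40 0.093 -0.255
50 0.142 -0.304
60 0.198 -0.344
70 0.261 -0.373
80 0.328 -0.391
90 0.397 -0.397
100 0.466 -0.391
110 0.533 -0.373
120 0.595 -0.344
130 0.652 -0.304
```

Gripped (gap 7.3 mm). Now I swing along the arc.

Request:
step_arm(targets=[{"dp": [0.006,0,-0.069],"angular": [0,0,0],"fingers": 1},{"dp": [0.024,0,-0.136],"angular": [0,0,0],"fingers": 1},{"dp": [0.053,0,-0.198],"angular": [0,0,0],"fingers": 1},{"dp": [0.093,0,-0.255],"angular": [0,0,0],"fingers": 1},{"dp": [0.142,0,-0.304],"angular": [0,0,0],"fingers": 1},{"dp": [0.198,0,-0.344],"angular": [0,0,0],"fingers": 1},{"dp": [0.261,0,-0.373],"angular": [0,0,0],"fingers": 1},{"dp": [0.328,0,-0.391],"angular": [0,0,0],"fingers": 1}], newtons=20)

```text
time: 5.85
tool_pos: [432.9, -214.9, 143.5]
tcp_rot: [179.9, 0.1, 92.0]
ft_force: [3.3, -2.7, -2.8]
finger_gap: 7.6
grip_force: 22.6
```

Request:
step_arm(targets=[{"dp": [0.069,0,-0.006],"angular": [0,0,0],"fingers": 1},{"dp": [0.138,0,0],"angular": [0,0,0],"fingers": 1},{"dp": [0.205,0,0.018],"angular": [0,0,0],"fingers": 1},{"dp": [0.267,0,0.047],"angular": [0,0,0],"fingers": 1},{"dp": [0.297,0,0.066],"angular": [0,0,0],"fingers": 1},{"dp": [0.297,0,0.066],"angular": [0,0,0],"fingers": 1},{"dp": [0.297,0,0.066],"angular": [0,0,0],"fingers": 1},{"dp": [0.297,0,0.066],"angular": [0,0,0],"fingers": 1}], newtons=20)

```text
time: 6.85
tool_pos: [431.3, -154.5, 130.1]
tcp_rot: [179.9, -0.1, 92.0]
ft_force: [2.8, 2.8, 8.1]
finger_gap: 7.0
grip_force: 24.0
```

Request:
step_arm(targets=[{"dp": [0,0,0],"angular": [0,0,0],"fingers": 0.6},{"dp": [0,0,0],"angular": [0,0,0],"fingers": 0.6},{"dp": [0,0,0],"angular": [0,0,0],"fingers": 0.6},{"dp": [0,0,-0.1],"angular": [0,0,0],"fingers": 0.6},{"dp": [0,0,-0.25],"angular": [0,0,0],"fingers": 0.6},{"dp": [0,0,-0.45],"angular": [0,0,0],"fingers": 0.6},{"dp": [0,0,-0.5],"angular": [0,0,0],"fingers": 0.6},{"dp": [0,0,-0.5],"angular": [0,0,0],"fingers": 0.6}], newtons=20)

```text
time: 7.85
tool_pos: [430.7, -155.9, 229.5]
tcp_rot: [180.0, 0.0, 92.0]
ft_force: [-0.3, 0.5, -0.5]
finger_gap: 33.6
grip_force: 0.0
```

```bash
python3 - <<'E'
from h import *
look("w4",["spindle_seat","hasp_tongue","hasp_hinge"]);print(sense()["tool_pos"])
E
```

```text
w4 spindle_seat [([251.8, 246.7], 0.62)]
w4 hasp_tongue [([255.5, 149.3], 0.57)]
w4 hasp_hinge [([251.6, 215.1], 0.93)]
[ 429.62220023 -155.32731686  227.52155848]
```

Request:
step_arm(targets=[{"dp": [-0.1,0,0.02],"angular": [0,0,0],"fingers": 0.6},{"dp": [-0.25,0,0.05],"angular": [0,0,0],"fingers": 0.6},{"dp": [-0.4,0,0.1],"angular": [0,0,0],"fingers": 0.6},{"dp": [-0.55,0,0.15],"angular": [0,0,0],"fingers": 0.6},{"dp": [-0.65,0,0.2],"angular": [0,0,0],"fingers": 0.6},{"dp": [-0.65,0,0.2],"angular": [0,0,0],"fingers": 0.6},{"dp": [-0.65,0,0.2],"angular": [0,0,0],"fingers": 0.6},{"dp": [-0.65,0,0.2],"angular": [0,0,0],"fingers": 0.6}], newtons=20)

```text
time: 9.05
tool_pos: [435.2, -285.0, 189.6]
tcp_rot: [180.0, 0.0, 92.1]
ft_force: [-0.1, 0.6, -0.5]
finger_gap: 34.1
grip_force: 0.0
```

```bash
python3 - <<'E'
from h import *
p,im,D=look("w5",["spindle_seat","hasp_tongue","hasp_hinge"])
p1,D1=pickle.load(open("pics/w4.pkl","rb")); im4=cv2.imread("pics/w4.png")
for l in D:
  if D[l] and D1[l]: print(l,tri([ray(p,D[l][0]["at"]),ray(p1,D1[l][0]["at"])]))
print(sense()["tool_pos"],sense()["time"])
o=[]
for q,i in((p1,im4),(p,im)):
  u,v=map(int,proj(q,np.array([434,-247,60]))); print(u,v)
  u0,v0=max(0,min(u-60,392)),max(0,min(v-60,264)); print("crop",u0,v0); o.append(cv2.resize(i[v0:v0+120,u0:u0+120],(400,400),interpolation=cv2.INTER_CUBIC))
cv2.imwrite("pics/sp.png",np.hstack(o))
E
```

```text
w5 spindle_seat [([250.9, 139.8], 0.43)]
w5 hasp_tongue []
w5 hasp_hinge [([254.4, 82.6], 0.88)]
spindle_seat (array([ 433.34147279, -249.92837297,   56.10442106]), [np.float64(0.3767191102436388), np.float64(0.376719110243718)])
hasp_hinge (array([ 432.97937937, -201.75937084,   76.97442818]), [np.float64(1.1255084854821729), np.float64(1.1255084854821158)])
[ 435.25775397 -285.30971021  189.67960543] 9.25
252 246
crop 192 186
252 137
crop 192 77
```

View pics/sp.png

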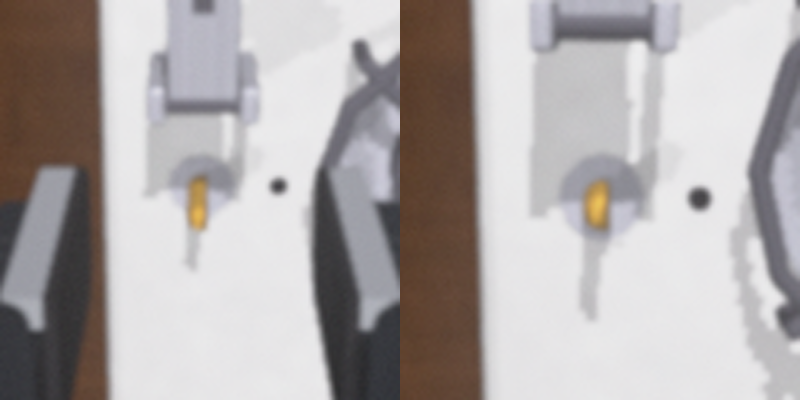

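The crops show the bare brass D-spindle in its collar, collar centre about (252.9,241) in w4 and (252,136.4) in w5, flat towards the dot. The hasp is swung over behind the hinge.

```bash
python3 - <<'E'
from h import *
p4=pickle.load(open("pics/w4.pkl","rb"))[0];p5=pickle.load(open("pics/w5.pkl","rb"))[0];p3=pickle.load(open("pics/w3.pkl","rb"))[0]
for n,a,b in(("collar",(252.9,240.9),(252,136.4)),("dot",(275.4,241.8),(281.7,136.4))):
  print(n,tri([ray(p4,a),ray(p5,b)]),onz(p4,a,45.5),onz(p5,b,45.5))
im=cv2.imread("pics/w5.png"); im4=cv2.imread("pics/w4.png")
for p,i in((p4,im4),(p5,im)):
  h=cv2.cvtColor(i,cv2.COLOR_BGR2HSV); u,v=map(int,proj(p,np.array([434,-247,60])))
  m=np.zeros(h.shape[:2],np.uint8); m[v-25:v+25,u-20:u+20]=1
  m&=((h[...,1]>110)&(h[...,0]>10)&(h[...,0]<32)); ys,xs=np.nonzero(m); print("brass",xs.min(),xs.max(),ys.min(),ys.max(),[proj(p,np.array([434-1.5,-247,z])) for z in (47,70)])
E
```

```text
collar (array([ 434.43437883, -248.6545469 ,   44.40425417]), [np.float64(0.5338059740483783), np.float64(0.5338059740485495)]) [ 434.9437913  -248.05259869   45.5       ] [ 433.89527054 -248.5099358    45.5       ]
dot (array([ 461.18791732, -247.21974229,   47.56616547]), [np.float64(0.06843102442529227), np.float64(0.06843102442516243)]) [ 461.46889115 -248.31463207   45.5       ] [ 461.32693735 -247.52922533   45.5       ]
brass 249 252 240 253 [(np.float64(250.84985049870352), np.float64(240.63600753739132)), (np.float64(250.78012108452074), np.float64(250.51131905174051))]
brass 248 253 132 144 [(np.float64(250.53962421868175), np.float64(134.94932106608624)), (np.float64(250.41405134076334), np.float64(139.00640249956294))]
```

Request:
step_arm(targets=[{"dp": [0.05,0,-0.02],"angular": [0,0,0.03],"fingers": 0.6},{"dp": [0.15,0,-0.05],"angular": [0,0,0.06],"fingers": 0.6},{"dp": [0.3,0,-0.08],"angular": [0,0,0.1],"fingers": 0.6},{"dp": [0.5,0,-0.1],"angular": [0,0,0.14],"fingers": 0.6},{"dp": [0.7,0,-0.1],"angular": [0,0,0.1667],"fingers": 0.6},{"dp": [0.85,0,-0.1],"angular": [0,0,0.1667],"fingers": 0.6},{"dp": [0.95,0,-0.1],"angular": [0,0,0.1667],"fingers": 0.6},{"dp": [1.0,0,-0.1],"angular": [0,0,0.1667],"fingers": 0.6}], newtons=20)

```text
time: 10.25
tool_pos: [428.1, -84.7, 209.6]
tcp_rot: [180.0, -0.0, 62.1]
ft_force: [1.0, -0.0, 0.3]
finger_gap: 33.9
grip_force: 0.0
```

Request:
step_arm(targets=[{"dp": [0.08,-0.04,0],"angular": [0,0,0],"fingers": 0.6},{"dp": [0.2,-0.1,0],"angular": [0,0,0],"fingers": 0.6},{"dp": [0.35,-0.15,0.05],"angular": [0,0,0],"fingers": 0.6},{"dp": [0.46,-0.2,0.1],"angular": [0,0,0],"fingers": 0.6},{"dp": [0.53,-0.225,0.1],"angular": [0,0,0],"fingers": 0.6},{"dp": [0.53,-0.225,0.1],"angular": [0,0,0],"fingers": 0.6},{"dp": [0.53,-0.225,0.1],"angular": [0,0,0],"fingers": 0.6},{"dp": [0.53,-0.225,0.1],"angular": [0,0,0],"fingers": 0.6}], newtons=20)

```text
time: 11.25
tool_pos: [438.3, 28.2, 189.7]
tcp_rot: [180.0, -0.0, 61.9]
ft_force: [0.2, -0.1, 0.1]
finger_gap: 34.1
grip_force: 0.0
```

```bash
python3 - <<'E'
from h import *
p,im,D=look("w6",["knob"]);print(sense()["tool_pos"],sense()["tcp_rot"],proj(p,np.array([438,91,0])))
E
```

```text
w6 knob [([339.5, 175.5], 0.75), ([220.0, 116.1], 0.68), ([297.1, 97.5], 0.65)]
[438.13251234  28.37115185 189.50560569] [ 1.79981720e+02 -3.45178797e-03  6.19456407e+01] (np.float64(223.34498382210052), np.float64(111.64342637866775))
```

Request:
step_arm(targets=[{"dp": [0.05,0,0.05],"angular": [0,0,0],"fingers": 0.6},{"dp": [0.12,0,0.15],"angular": [0,0,0],"fingers": 0.6},{"dp": [0.2,0,0.3],"angular": [0,0,0],"fingers": 0.6},{"dp": [0.25,0,0.38],"angular": [0,0,0],"fingers": 0.6},{"dp": [0.25,0,0.4],"angular": [0,0,0],"fingers": 0.6},{"dp": [0.25,0,0.4],"angular": [0,0,0],"fingers": 0.6},{"dp": [0.25,0,0.4],"angular": [0,0,0],"fingers": 0.6},{"dp": [0.25,0,0.4],"angular": [0,0,0],"fingers": 0.6}], newtons=20)

```text
time: 12.35
tool_pos: [462.1, 72.9, 110.3]
tcp_rot: [179.9, -0.0, 62.0]
ft_force: [0.2, -0.7, -0.0]
finger_gap: 34.3
grip_force: 0.0
```

```bash
python3 - <<'E'
from h import *
p,im,D=look("w7",["knob"]);s=sense();print(s["tool_pos"],s["tcp_rot"],s["time"],proj(p,np.array([438,91,0])))
p1,D1=pickle.load(open("pics/w6.pkl","rb"))
pick=lambda p,D:min(D["knob"],key=lambda d:np.linalg.norm(onz(p,d["at"],0)-[438,91,0]))["at"]
a,b=pick(p1,D1),pick(p,D); print(tri([ray(p1,a),ray(p,b)]),onz(p1,a,0),onz(p,b,0))
u,v=map(int,b); u0,v0=max(0,min(u-70,372)),max(0,min(v-70,244));print("crop",u0,v0)
cv2.imwrite("pics/kn.png",cv2.resize(im[v0:v0+140,u0:u0+140],(560,560),interpolation=cv2.INTER_CUBIC))
# pointer at z=38
for n,q,i in(("w6",p1,cv2.imread("pics/w6.png")),("w7",p,im)):
  c=proj(q,np.array([438,91,38])); m=np.zeros(i.shape[:2],np.uint8); cv2.circle(m,(int(c[0]),int(c[1])),30,1,-1)
  m&=(i.min(2)>150); n_,L,st,_=cv2.connectedComponentsWithStats(m)
  for k in range(1,n_):
    if st[k,4]>15:
      ys,xs=np.nonzero(L==k); P=np.array([onz(q,(x,y),38)[:2] for x,y in zip(xs,ys)]); mu=P.mean(0); d=np.linalg.svd(P-mu)[2][0]; print(n,st[k].tolist(),"mid",mu.round(1),"yaw",np.degrees(np.arctan2(d[1],d[0])).round(1),"len",np.ptp((P-mu)@d).round(1))
E
```

```text
w7 knob [([310.6, 162.5], 0.72), ([195.4, 33.7], 0.71), ([210.1, 186.4], 0.66)]
[461.86766209  72.91890739 109.90744942] [ 1.79943268e+02 -3.12607952e-02  6.19791996e+01] 12.45 (np.float64(216.80372100741405), np.float64(180.01068341542452))
(array([432.66429733,  89.5387387 ,   6.45630273]), [np.float64(1.038056089653339), np.float64(1.0380560896532962)]) [432.64718972  88.69863574   0.        ] [430.04803846  88.74940329   0.        ]
crop 140 116
w6 [213, 99, 5, 19, 76] mid [436.8  98.1] yaw -116.0 len 16.2
w7 [201, 168, 9, 32, 201] mid [438.1 100.4] yaw -120.6 len 23.8
```

View pics/kn.png

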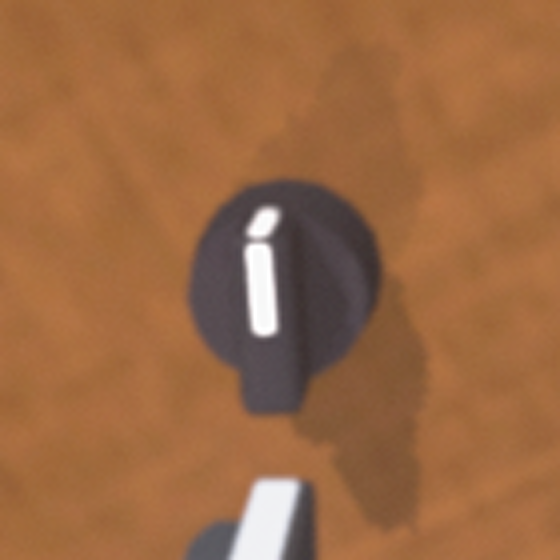

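The crop shows the right knob: white line from (257,243) to (264,333) on the bar top, continuing down the far end face. It is nearly in line with the tool's x.

```bash
python3 - <<'E'
from h import *
p=pickle.load(open("pics/w7.pkl","rb"))[0]
W=lambda x,y,z:onz(p,(140+(x+.5)/4-.5,116+(y+.5)/4-.5),z)
a,b=W(257,243,38),W(264,333,38);d=(a-b)[:2];print("ptr",a,b,np.linalg.norm(d),np.degrees(np.arctan2(d[1],d[0])))
for n,x,y in(("Lnear",242,378),("Rnear",305,375),("skirtL",190,290),("skirtR",381,290),("skirtTop",287,180)): print(n,W(x,y,38),W(x,y,20),W(x,y,0))
print("skirt mid", (W(190,285,10)+W(381,275,20))/2)
# model overlay
for K in (58,62):
  k=np.radians(K); c=np.array([433.,91.])
  R=np.array([[np.cos(k),-np.sin(k)],[np.sin(k),np.cos(k)]])
  for n,q,z in(("ptr17",(18,0),38),("ctr",(0,0),38),("nearL",(-18,6),38),("nearR",(-18,-6),38),("sL",(0,20),20),("sR",(0,-20),20),("sF",(20,0),20)):
    u,v=proj(p,np.append(c+R@q,z)); print(K,n,round((u-139.6)*4),round((v-115.6)*4))
E
```

```text
ptr [440.39072703 105.70326361  38.        ] [432.65391192  90.20895417  38.        ] 17.318543045652067 63.46554453438433
Lnear [424.42776691  84.42350569  38.        ] [418.139081    79.45672056  20.        ] [411.1516522   73.93807042   0.        ]
Rnear [435.14654174  79.39617026  38.        ] [429.7502457   74.01083513  20.        ] [423.7543612   68.02712943   0.        ]
skirtL [424.99021841 103.78274367  38.        ] [418.7483593  100.42770878  20.        ] [411.81296029  96.69989224   0.        ]
skirtR [455.82816143  87.34961229  38.        ] [452.1537103  82.6264397  20.       ] [448.07098683  77.37847015   0.        ]
skirtTop [451.06688105 113.20344497  38.        ] [446.99603029 110.63272905  20.        ] [442.47286278 107.77637803   0.        ]
skirt mid [434.75990918  92.42031397  15.        ]
58 ptr17 266 235
58 ctr 264 329
58 nearL 230 416
58 nearR 293 420
58 sL 175 291
58 sR 377 304
58 sF 279 200
62 ptr17 259 235
62 ctr 264 329
62 nearL 236 418
62 nearR 300 418
62 sL 176 298
62 sR 377 298
62 sF 272 200
```

Request:
step_arm(targets=[{"dp": [0.01,-0.08,0.03],"angular": [0,0,-0.005],"fingers": 0.6},{"dp": [0.017,-0.16,0.1],"angular": [0,0,-0.005],"fingers": 0.6},{"dp": [0.017,-0.168,0.23],"angular": [0,0,-0.005],"fingers": 0.6},{"dp": [0.017,-0.168,0.35],"angular": [0,0,-0.005],"fingers": 0.6},{"dp": [0.017,-0.168,0.42],"angular": [0,0,-0.005],"fingers": 0.6},{"dp": [0.017,-0.168,0.434],"angular": [0,0,-0.005],"fingers": 0.8},{"dp": [0.017,-0.168,0.434],"angular": [0,0,-0.005],"fingers": 1},{"dp": [0.017,-0.168,0.434],"angular": [0,0,-0.005],"fingers": 1}], newtons=60)

```text
time: 13.45
tool_pos: [434.2, 92.0, 23.4]
tcp_rot: [179.9, -0.0, 62.9]
ft_force: [-0.1, 0.1, -0.0]
finger_gap: 10.4
grip_force: 60.4
```

Request:
step_arm(targets=[{"dp": [0,0,0],"angular": [0,0,0],"fingers": 1},{"dp": [0,0,0],"angular": [0,0,0],"fingers": 1},{"dp": [0,0,-0.05],"angular": [0,0,0],"fingers": 1},{"dp": [0,0,-0.15],"angular": [0,0,0],"fingers": 1},{"dp": [0,0,-0.35],"angular": [0,0,0],"fingers": 1},{"dp": [0,0,-0.55],"angular": [0,0,0],"fingers": 1},{"dp": [0,0,-0.68],"angular": [0,0,0],"fingers": 1},{"dp": [0,0,-0.7],"angular": [0,0,0],"fingers": 1}], newtons=60)

```text
time: 14.45
tool_pos: [435.0, 92.0, 165.3]
tcp_rot: [179.8, -0.2, 62.9]
ft_force: [-0.4, -0.4, -1.0]
finger_gap: 10.6
grip_force: 60.5
```

```bash
python3 - <<'E'
from h import *
p,im,D=look("w8",["knob"]);s=sense();print(s["time"],s["tool_pos"],s["tcp_rot"],s["finger_gap"],s["grip_force"])
cv2.imwrite("pics/w8c.png",cv2.resize(im[200:384,160:345],(600,597),interpolation=cv2.INTER_CUBIC))
E
```

```text
w8 knob [([248.0, 233.6], 0.68), ([369.4, 230.0], 0.63), ([245.2, 48.4], 0.59), ([332.3, 157.3], 0.57)]
14.55 [433.54636702  91.89826859 162.64037918] [ 1.79963205e+02 -2.29924106e-02  6.29003733e+01] 10.506326763674554 60.48240423202515
```

View pics/w8c.png

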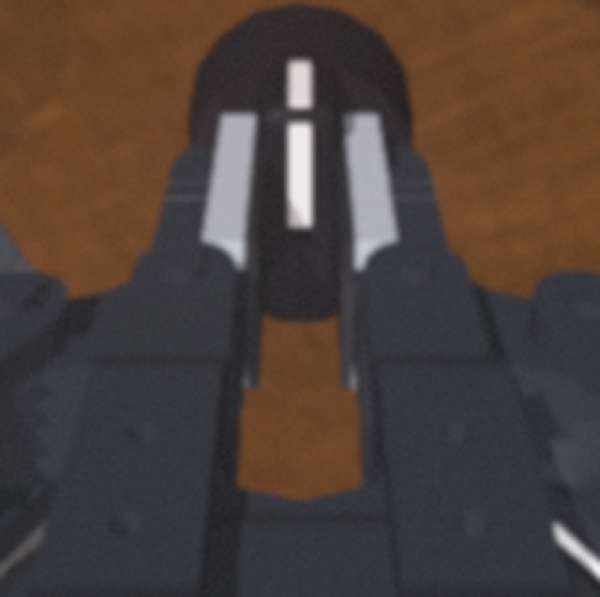

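The crop shows the knob held straight between the pads, white line along the tool x. I work out its offset along the tool x from the bar ends (rows about 115 and 318).

```bash
python3 - <<'E'
from h import *
s=sense();p=pickle.load(open("pics/w8.pkl","rb"))[0];T=Ro.from_euler("xyz",s["tcp_rot"],degrees=True).as_matrix()
for n,x,y in(("+x end",300,114),("ptr out",300,122),("ptr in",300,228),("-x end",300,319)):
  o,d=ray(p,(160+x/3.243-.35,200+y/3.243-.35)); o=T.T@(o-s["tool_pos"]);d=T.T@d
  print(n,[(o+d*((z-o[2])/d[2])).round(1).tolist() for z in(-14.6,-12)])
E
```

```text
+x end [[15.1, 1.4, -14.6], [13.8, 1.4, -12.0]]
ptr out [[13.8, 1.4, -14.6], [12.5, 1.4, -12.0]]
ptr in [[-4.0, 1.4, -14.6], [-5.6, 1.4, -12.0]]
-x end [[-20.3, 1.4, -14.6], [-22.3, 1.4, -12.0]]
```

```bash
python3 - <<'E'
from h import *
s=sense();p=pickle.load(open("pics/w8.pkl","rb"))[0];T=Ro.from_euler("xyz",s["tcp_rot"],degrees=True).as_matrix()
for q in((11,5,0),(11,-5,0),(11,5,-1.5),(11,5,-38),(-11,5,-38),(15.4,0,-14.6),(-20.6,0,-14.6),(18,0,-14.6),(-18,0,-14.6)):
  u,v=proj(p,s["tool_pos"]+T@np.array(q,float)); print(q,round((u-159.65)*3.243),round((v-199.65)*3.243))
w=camera_params("wrist");c=-np.array(w["R"]).T@np.array(w["t"]);print(T.T@(c-s["tool_pos"]),(np.array(w["R"])@T).round(4), s["time"])
E
```

```text
(11, 5, 0) 322 96
(11, -5, 0) 260 96
(11, 5, -1.5) 322 100
(11, 5, -38) 330 229
(-11, 5, -38) 328 375
(15.4, 0, -14.6) 290 112
(-20.6, 0, -14.6) 291 321
(18, 0, -14.6) 290 96
(-18, 0, -14.6) 291 307
[  80.77864927    0.17532846 -143.89485923] [[-1.000e-04  1.000e+00  3.000e-04]
 [-9.490e-01  0.000e+00 -3.152e-01]
 [-3.152e-01 -4.000e-04  9.490e-01]] 14.55
```

The arm was still settling between that picture and the pose reading, so I redo the measurement at rest.

```bash
python3 - <<'E'
from h import *
s=sense();p=camera_params("wrist");im=snapshot("wrist");cv2.imwrite("pics/w9.png",im);T=Ro.from_euler("xyz",s["tcp_rot"],degrees=True).as_matrix()
print(s["tool_pos"],s["time"])
g=cv2.cvtColor(im,cv2.COLOR_BGR2GRAY).astype(int)
# column profile through the bar/pointer & pad strips
print("col252",list(zip(range(214,304,1),g[214:304,252].tolist())))
print("pad L",list(zip(range(228,290,2),g[228:290:2,231].tolist())))
print("row250",list(zip(range(215,290),g[250,215:290].tolist())))
for q in((11,5,0),(11,5,-38),(18,0,-14.6),(-18,0,-14.6)):print(q,np.round(proj(p,s["tool_pos"]+T@np.array(q,float)),1))
E
```

```text
[433.54636702  91.89826859 162.64037918] 14.55
col252 [(214, 46), (215, 46), (216, 47), (217, 67), (218, 118), (219, 174), (220, 211), (221, 220), (222, 220), (223, 219), (224, 219), (225, 219), (226, 219), (227, 219), (228, 219), (229, 219), (230, 221), (231, 222), (232, 203), (233, 141), (234, 79), (235, 60), (236, 78), (237, 129), (238, 194), (239, 229), (240, 236), (241, 236), (242, 235), (243, 236), (244, 236), (245, 236), (246, 236), (247, 236), (248, 236), (249, 236), (250, 236), (251, 236), (252, 236), (253, 236), (254, 236), (255, 236), (256, 236), (257, 236), (258, 236), (259, 236), (260, 236), (261, 236), (262, 236), (263, 236), (264, 236), (265, 235), (266, 233), (267, 229), (268, 220), (269, 183), (270, 116), (271, 58), (272, 43), (273, 45), (274, 44), (275, 42), (276, 46), (277, 44), (278, 45), (279, 46), (280, 43), (281, 43), (282, 47), (283, 44), (284, 45), (285, 43), (286, 46), (287, 46), (288, 46), (289, 46), (290, 43), (291, 46), (292, 46), (293, 41), (294, 43), (295, 45), (296, 46), (297, 43), (298, 52), (299, 66), (300, 76), (301, 80), (302, 79), (303, 79)]
pad L
[... 641 characters left out ...]
8, 84), (239, 56), (240, 50), (241, 47), (242, 44), (243, 47), (244, 51), (245, 51), (246, 48), (247, 70), (248, 129), (249, 200), (250, 232), (251, 236), (252, 236), (253, 236), (254, 232), (255, 199), (256, 129), (257, 68), (258, 49), (259, 46), (260, 48), (261, 49), (262, 45), (263, 49), (264, 52), (265, 56), (266, 84), (267, 131), (268, 163), (269, 177), (270, 178), (271, 178), (272, 178), (273, 178), (274, 177), (275, 178), (276, 178), (277, 170), (278, 141), (279, 97), (280, 60), (281, 51), (282, 55), (283, 58), (284, 58), (285, 59), (286, 59), (287, 59), (288, 60), (289, 57)]
(11, 5, 0) [261.6 230.1]
(11, 5, -38) [264.4 272.5]
(18, 0, -14.6) [251.7 230.2]
(-18, 0, -14.6) [251.8 296.2]
```

Request:
step_arm(targets=[{"dp": [-0.07,0.035,-0.02],"angular": [0,0,0.04],"fingers": 1},{"dp": [-0.18,0.09,-0.05],"angular": [0,0,0.09],"fingers": 1},{"dp": [-0.32,0.16,-0.08],"angular": [0,0,0.14],"fingers": 1},{"dp": [-0.46,0.23,-0.08],"angular": [0,0,0.19],"fingers": 1},{"dp": [-0.6,0.3,-0.08],"angular": [0,0,0.24],"fingers": 1},{"dp": [-0.74,0.37,-0.08],"angular": [0,0,0.29],"fingers": 1},{"dp": [-0.84,0.42,-0.08],"angular": [0,0,0.325],"fingers": 1},{"dp": [-0.9,0.45,-0.08],"angular": [0,0,0.338],"fingers": 1}], newtons=60)

```text
time: 15.6
tool_pos: [430.5, -110.0, 176.8]
tcp_rot: [-179.9, 0.2, 1.9]
ft_force: [0.3, 0.3, -0.8]
finger_gap: 10.4
grip_force: 60.6
```

Request:
step_arm(targets=[{"dp": [0,0.1,0],"angular": [0,0,0],"fingers": 1},{"dp": [-0.005,0.25,0],"angular": [0,0,0],"fingers": 1},{"dp": [-0.01,0.4,0],"angular": [0,0,0],"fingers": 1},{"dp": [-0.0125,0.55,0],"angular": [0,0,0],"fingers": 1},{"dp": [-0.0125,0.65,0],"angular": [0,0,0],"fingers": 1},{"dp": [-0.0125,0.69,0],"angular": [0,0,0],"fingers": 1},{"dp": [-0.0125,0.6925,0],"angular": [0,0,0],"fingers": 1},{"dp": [-0.0125,0.6925,0],"angular": [0,0,0],"fingers": 1}], newtons=60)

```text
time: 16.6
tool_pos: [434.1, -247.1, 178.4]
tcp_rot: [-180.0, 0.0, 2.1]
ft_force: [-0.1, -0.4, 0.1]
finger_gap: 10.7
grip_force: 60.6
```

```bash
python3 - <<'E'
from h import *
s=sense();p,im,D=look("w10",["spindle_seat","knob"])
s2=sense();print(s["tool_pos"],s["tcp_rot"],s2["tool_pos"],s2["time"],s2["finger_gap"])
for z in(45,70):print(z,np.round(proj(p,np.array([434,-247.5,z])),1))
cv2.imwrite("pics/w10c.png",cv2.resize(im[190:340,165:340],(700,600),interpolation=cv2.INTER_CUBIC))
E
```

```text
w10 spindle_seat [([248.6, 182.3], 0.72), ([96.1, 198.3], 0.16)]
w10 knob [([27.3, 72.7], 0.86), ([251.1, 230.4], 0.7)]
[ 434.0892736  -247.06755066  178.36689133] [-1.79969609e+02  9.75652448e-03  2.10317999e+00] [ 434.16733447 -247.2124717   178.55563144] 16.75 10.415726720604985
45 [252.3 177.9]
70 [252.3 186.1]
```

View pics/w10c.png

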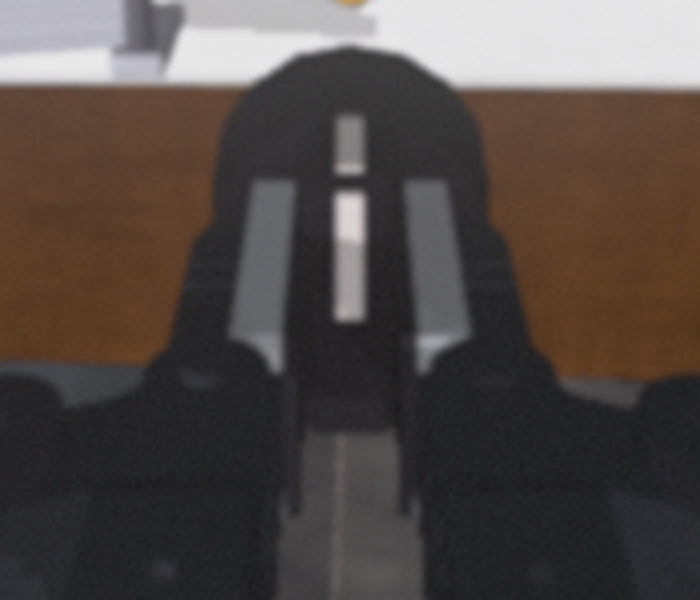

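The crop shows the knob held with the white line at column 350, and the brass spindle just at the top edge at (352,0), so the two line up sideways. Measuring the brass precisely:

```bash
python3 - <<'E'
from h import *
im=cv2.imread("pics/w10.png");p=pickle.load(open("pics/w10.pkl","rb"))[0]
h=cv2.cvtColor(im,cv2.COLOR_BGR2HSV);m=np.zeros(h.shape[:2],np.uint8);m[160:200,235:270]=1
m&=((h[...,1]>90)&(h[...,0]>10)&(h[...,0]<32)).astype(np.uint8)
for r in range(165,196):
  xs=np.nonzero(m[r])[0]
  if len(xs):print(r,xs.min(),xs.max())
for q in((0,0),(1.8,0),(2,4.6),(2,-4.6),(-5,0),(0,5),(0,-5)):
  c,s_=np.cos(.035),np.sin(.035);X=np.array([434+c*q[0]-s_*q[1],-247.5+s_*q[0]+c*q[1]])
  print(q,[np.round(proj(p,np.append(X,z)),1).tolist() for z in(46,69,70)])
g=im[172,:,:].max(1); im2=cv2.resize(im[130:200,190:320],(780,420),interpolation=cv2.INTER_CUBIC);cv2.imwrite("pics/w10d.png",im2)
d=im.max(2);mm=np.zeros(d.shape,np.uint8);mm[130:190,225:285]=1;mm&=(d<110).astype(np.uint8);n,_,st,c=cv2.connectedComponentsWithStats(mm);print([(c[i].round(1).tolist(),st[i].tolist()) for i in range(1,n) if st[i,4]>6])
X=[np.round(proj(p,np.array([434+27*np.cos(.035),-247.5+27*np.sin(.035),45.3])),1)];print("dot pred",X)
E
```

```text
178 250 253
179 249 256
180 249 256
181 249 256
182 249 256
183 249 256
184 248 257
185 248 257
186 248 257
187 248 257
188 249 256
189 249 256
190 251 254
(0, 0) [[252.3, 178.2], [252.3, 185.8], [252.3, 186.1]]
(1.8, 0) [[252.3, 176.3], [252.3, 183.7], [252.3, 184.1]]
(2, 4.6) [[247.3, 176.1], [246.9, 183.5], [246.9, 183.9]]
(2, -4.6) [[257.3, 176.1], [257.7, 183.5], [257.7, 183.9]]
(-5, 0) [[252.3, 183.3], [252.3, 191.3], [252.3, 191.7]]
(0, 5) [[246.9, 178.2], [246.4, 185.7], [246.4, 186.1]]
(0, -5) [[257.7, 178.2], [258.1, 185.8], [258.2, 186.1]]
[([253.1, 149.6], [251, 147, 5, 6, 21])]
dot pred [array([252.3, 149.2])]
```

View pics/w10d.png

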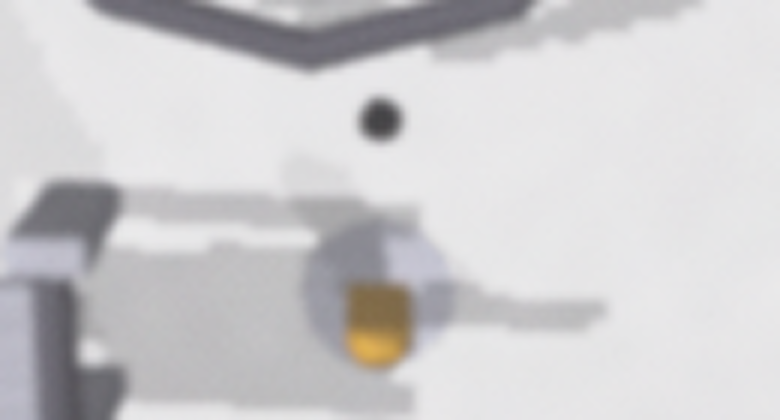

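The spindle is at about (434.0,-247.7), with its dot and flat along the tool's x. I descend to just above the tip.

Request:
step_arm(targets=[{"dp": [0,0.003,0.04],"angular": [0,0,0],"fingers": 1},{"dp": [0,0.003,0.12],"angular": [0,0,0],"fingers": 1},{"dp": [0,0.003,0.22],"angular": [0,0,0],"fingers": 1},{"dp": [0,0.003,0.32],"angular": [0,0,0],"fingers": 1},{"dp": [0,0.003,0.38],"angular": [0,0,0],"fingers": 1},{"dp": [0,0.003,0.4],"angular": [0,0,0],"fingers": 1},{"dp": [0,0.003,0.4],"angular": [0,0,0],"fingers": 1},{"dp": [0,0.003,0.4],"angular": [0,0,0],"fingers": 1}], newtons=60)

```text
time: 17.75
tool_pos: [434.6, -248.8, 99.3]
tcp_rot: [180.0, -0.1, 2.1]
ft_force: [0.0, 0.4, -0.2]
finger_gap: 10.1
grip_force: 60.6
```

```bash
python3 - <<'E'
from h import *
for i in range(3):
  s=sense();print(s["time"],s["tool_pos"].round(2),s["tcp_rot"].round(2),s["ft_force"].round(1));p=camera_params("wrist");im=snapshot("wrist")
d=im.max(2);mm=np.zeros(d.shape,np.uint8);mm[90:240,200:300]=1;mm&=(d<110).astype(np.uint8);n,_,st,c=cv2.connectedComponentsWithStats(mm)
for i in range(1,n):
  if 12<st[i,4]<200: print(c[i].round(1),st[i].tolist())
print(proj(p,np.array([434+27*np.cos(.035),-247.5+27*np.sin(.035),45.3])))
E
```

```text
17.75 [ 434.59 -248.83   99.33] [ 1.7995e+02 -7.0000e-02  2.0600e+00] [ 0.   0.4 -0.2]
17.8 [ 434.6  -248.85   99.37] [ 1.7995e+02 -7.0000e-02  2.0600e+00] [ 0.3  0.8 -0.2]
17.85 [ 434.53 -248.82   99.3 ] [ 1.7995e+02 -6.0000e-02  2.0600e+00] [ 1.1 -0.2 -0.3]
[250.6 173.5] [247, 170, 8, 8, 59]
(np.float64(249.63819463439611), np.float64(173.01443972191777))
```

Request:
step_arm(targets=[{"dp": [-0.0025,-0.0035,0],"angular": [0,0,0],"fingers": 1},{"dp": [-0.0025,-0.0035,0],"angular": [0,0,0],"fingers": 1},{"dp": [-0.0025,-0.0035,0.01],"angular": [0,0,0],"fingers": 1},{"dp": [-0.0025,-0.0035,0.018],"angular": [0,0,0],"fingers": 1},{"dp": [-0.0025,-0.0035,0.025],"angular": [0,0,0],"fingers": 1},{"dp": [-0.0025,-0.0035,0.03],"angular": [0,0,0],"fingers": 1},{"dp": [-0.0025,-0.0035,0.035],"angular": [0,0,0],"fingers": 1},{"dp": [-0.0025,-0.0035,0.04],"angular": [0,0,0],"fingers": 1}], newtons=60)

```text
time: 18.9
tool_pos: [433.5, -247.8, 90.4]
tcp_rot: [-180.0, 0.0, 2.1]
ft_force: [0.2, 1.1, -0.7]
finger_gap: 10.6
grip_force: 60.6
```

Request:
step_arm(targets=[{"dp": [0,0,0.005],"angular": [0,0,0],"fingers": 1},{"dp": [0,0,0.01],"angular": [0,0,0],"fingers": 1},{"dp": [0,0,0.015],"angular": [0,0,0],"fingers": 1},{"dp": [0,0,0.02],"angular": [0,0,0],"fingers": 1},{"dp": [0,0,0.025],"angular": [0,0,0],"fingers": 1},{"dp": [0,0,0.03],"angular": [0,0,0],"fingers": 1},{"dp": [0,0,0.03],"angular": [0,0,0],"fingers": 1},{"dp": [0,0,0.03],"angular": [0,0,0],"fingers": 1}], newtons=60)

```text
time: 19.9
tool_pos: [433.5, -247.8, 84.5]
tcp_rot: [180.0, 0.0, 2.1]
ft_force: [1.0, 0.2, -0.0]
finger_gap: 10.5
grip_force: 60.6
```

No force 9 mm into the bore, so the knob is sliding on.

Request:
step_arm(targets=[{"dp": [0,0,0.008],"angular": [0,0,0],"fingers": 1},{"dp": [0,0,0.016],"angular": [0,0,0],"fingers": 1},{"dp": [0,0,0.024],"angular": [0,0,0],"fingers": 1},{"dp": [0,0,0.032],"angular": [0,0,0],"fingers": 1},{"dp": [0,0,0.04],"angular": [0,0,0],"fingers": 1},{"dp": [0,0,0.047],"angular": [0,0,0],"fingers": 1},{"dp": [0,0,0.047],"angular": [0,0,0],"fingers": 1},{"dp": [0,0,0.047],"angular": [0,0,0],"fingers": 1}], newtons=60)

```text
time: 20.9
tool_pos: [433.6, -247.8, 75.1]
tcp_rot: [180.0, -0.0, 2.1]
ft_force: [-0.1, -1.2, -0.6]
finger_gap: 10.5
grip_force: 60.6
```

Request:
step_arm(targets=[{"dp": [0,0,0.003],"angular": [0,0,0],"fingers": 1},{"dp": [0,0,0.006],"angular": [0,0,0],"fingers": 1},{"dp": [0,0,0.009],"angular": [0,0,0],"fingers": 1},{"dp": [0,0,0.012],"angular": [0,0,0],"fingers": 1},{"dp": [0,0,0.015],"angular": [0,0,0],"fingers": 1},{"dp": [0,0,0.015],"angular": [0,0,0],"fingers": 1},{"dp": [0,0,0.015],"angular": [0,0,0],"fingers": 1},{"dp": [0,0,0.015],"angular": [0,0,0],"fingers": 1}], newtons=60)

```text
time: 21.9
tool_pos: [433.6, -247.9, 72.2]
tcp_rot: [180.0, -0.0, 2.1]
ft_force: [-0.0, 1.0, 3.7]
finger_gap: 10.4
grip_force: 61.1
```

Request:
step_arm(targets=[{"dp": [0,0,0.004],"angular": [0,0,0],"fingers": 1},{"dp": [0,0,0.008],"angular": [0,0,0],"fingers": 1},{"dp": [0,0,0.012],"angular": [0,0,0],"fingers": 1},{"dp": [0,0,0.016],"angular": [0,0,0],"fingers": 1},{"dp": [0,0,0.02],"angular": [0,0,0],"fingers": 1},{"dp": [0,0,0.02],"angular": [0,0,0],"fingers": 1},{"dp": [0,0,0.02],"angular": [0,0,0],"fingers": 1},{"dp": [0,0,0.02],"angular": [0,0,0],"fingers": 1}], newtons=60)

```text
time: 22.9
tool_pos: [433.7, -247.9, 68.6]
tcp_rot: [180.0, -0.0, 2.1]
ft_force: [-2.2, 2.0, 8.7]
finger_gap: 10.7
grip_force: 61.9
```

Request:
step_arm(targets=[{"dp": [0,0,0.002],"angular": [0,0,0],"fingers": 1},{"dp": [0,0,0.004],"angular": [0,0,0],"fingers": 1},{"dp": [0,0,0.006],"angular": [0,0,0],"fingers": 1},{"dp": [0,0,0.008],"angular": [0,0,0],"fingers": 1},{"dp": [0,0,0.008],"angular": [0,0,0],"fingers": 1},{"dp": [0,0,0.008],"angular": [0,0,0],"fingers": 1},{"dp": [0,0,0.008],"angular": [0,0,0],"fingers": 1},{"dp": [0,0,0.008],"angular": [0,0,0],"fingers": 1}], newtons=60)

```text
time: 23.9
tool_pos: [433.9, -248.1, 68.4]
tcp_rot: [180.0, -0.0, 2.1]
ft_force: [-8.9, 5.9, 21.7]
finger_gap: 10.9
grip_force: 63.7
```

```bash
python3 - <<'E'
from h import *
s=sense();print(s["time"],s["tool_pos"].round(2),s["ft_force"].round(1),s["finger_gap"],s["grip_force"])
p,im,D=look("w11",["hasp_tongue","hasp_hinge","knob"])
for l in D:
  for d in D[l][:2]:print(l,onz(p,d["at"],{"hasp_tongue":95,"hasp_hinge":76,"knob":47}[l]).round(0))
p,im,D=look("t11",["hasp_tongue"],"top")
for d in D["hasp_tongue"]:print(onz(p,d["at"],95).round())
E
```

```text
23.9 [ 433.89 -248.06   68.4 ] [-8.9  5.9 21.7] 10.917077568489617 63.69489669799805
w11 hasp_tongue []
w11 hasp_hinge [([158.3, 256.6], 0.9)]
w11 knob [([249.7, 234.8], 0.9)]
hasp_hinge [ 433. -202.   76.]
knob [ 432. -247.   47.]
t11 hasp_tongue [([326.2, 243.2], 0.69)]
[ 431. -125.   95.]
```

```bash
python3 -c "
from bench import *
print(hand_in())"
```

```text
the job is handed in; nothing more can be done
None
```

I handed the job in with the fingers still on the knob, holding it pressed to the spindle's stop (about 22 N, at 23.9 s). The hasp is swung right over and the pointer is lined up with the dot, but `hand_in` gave no verdict.

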